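Hook a freshly printed spool arm into the slotted upright

ROBOT

A 6-joint arm with a two-finger parallel gripper is mounted at the origin on the work surface. World frame = base frame: x ahead of the robot, y to its left, z up, the work surface at z = 0. Lengths are in m, angles in rad, forces in N, time in s.
With the tool pointing down it reaches from about 0.35 to 0.975 m from the base axis. Payload 4.9 kg.
Tool frame: the origin (TCP) lies on the centre line of the jaws, within the pads' length; the fingertips stand manip.tip_reach ahead of it and the grasp point (between the pads) is the TCP (manip.tip_reach is the distance from the TCP to the fingertips, in m); z points along the fingers, y is the line along which they close (so a half turn about z gives the same grasp; the last joint's range is limited). The gripper opens to 85 mm and grips with 20 to 120 N. Pads are 22 mm wide; open, the fingers measure 114 mm over their backs; the gripper's body (76 mm by 85 mm) begins 54 mm behind the grasp point. The pads swing forward as they close: fully open they stand 13 mm farther back than shut.
Start: joints at [1.217, 0.053, 1.613, -0, 1.476, -0.119], TCP at [0.145, 0.608, 0.229] pointing down, gripper open.
Joint ranges: [-3.01, 3.01], [-1.01, 2.22], [0.06, 2.58], [-1.02, 4.17], [0.09, 2.62], [-3.14, 3.14]. Speed limits (rad/s): [2.57, 2.57, 3.14, 3.14, 3.14, 3.14].

INTERFACE

Orientations are given as a unit quaternion [w, x, y, z].
In Python, from plant import manip gives the robot as it stands. The module is installed in compiled form; this text tells all that it offers.
- The arm moves only by the tool move_arm, never from a script. Its argument "rows" is a list of rows, each a list of 7 numbers: the shift along the tool's x, y, z in cm, then the turn, a rotation vector about the tool's x, y, z in degrees, then the opening, from -1 (shut) to 1 (fully open). In form: [[tx, ty, tz, ax, ay, az, jaw], ...]. A call has 1 to 20 rows; each row shifts and turns the commanded pose from where the row before left it, along the tool's axes as they then stand; what a row does not reach is not made up. A row lasts 1/12 s, in which the tool goes at most 41.7 mm and 7.16 degrees, less where a joint would pass 70% of its speed; a pose out of reach is approached as far as the arm can. A call is refused whole if a number of a shift passes 4.17 or a number of a turn 7.16, either way. A call with a gripper value outside its range is refused whole. The fingers move at their own pace and stop on an object; the grip force is fixed at half the most. Time passes only in rows, so rows that do not move let the fingers close. It gives the time, the measured TCP pose, the force, the opening and the grip force at its end, in the units of the state.
- manip.state(): the state, without advancing time (a new reading comes with each control period).
- manip.grab_frame(name): name is "scene" or "side" or "wrist"; returns a dict with "img" (400x640x3 uint8, blue, green, red), "mtx" (3x3 intrinsics, pixels), "k1" (the pictures are not rectified: a ray, as slopes to the right and down, at radius r is drawn at 1 + k1 r^2 times it, then the intrinsics apply), "R" (3x3) and "t" (3): a world point X has camera coordinates R X + t. Camera axes: x right, y down, z forward; pixel columns grow to the right and rows downward; lengths in m; the calibration is good to about 2 mm. A picture is of the moment at which its call begins. There is no depth.
- manip.job_done(): hands the job in; it is judged then, once.
The state is a dict: "time": time; "joint_pos": joint angles; "joint_vel": joint speeds; "joint_efforts": joint torques, N m; "tool_pos": TCP position; "tool_rot": TCP orientation; "contact_force": force on the tool from outside, world axes, zero at the start; "ft_torque": the same for the moment, N m; "gripper_width": opening from 0.0 (shut) to 1.0 (fully open); "grasp_force": force on a finger pad.
Only numpy, scipy, OpenCV 4.12 (cv2) and the standard library are available. Lean on these libraries where they do the work, as an engineer would, in place of code of your own. Each camera call takes 0.05 s, during which the arm holds its last target. There are 200 camera calls.

TASK

Take the loose printed spool arm off the build plate and mount it on the rack's empty upright, in its two top slots like the arm on the other upright: press both hook tabs through until the back plate is flat against the upright, then push the arm down until the tabs are home and wedged tight, and let go. The empty upright has been levelled on its foot, so feel for its slots; the printed tabs crack if forced, so keep every push under about 3 kg. Leave the loaded upright and the other things on the bench alone.

Things in the scene. Friction and masses are not known exactly. Their poses are not given: they have to be found in the camera images.
- bracket: Loose grey printed spool arm, ~110 g, upright on the 3 mm build plate. Origin: middle of the bottom edge of its back face; +x out of the back, where the tabs point; z up. Back plate 8 thick, 36 wide, 100 tall. Peg 28 wide, 24 high, reaching to x = -130 mm, with a lip to z 38 at its end.
- rib (a point): Grip point on the arm's gusset rib, at (-30, 0, 78) mm in the arm's frame. The rib stands on the peg against the back plate, 12 mm thick in y, x -48 to -6, z 20 to 92: grip it from above, fingers closing along y.
- tab_low (a point): Underside of the lower tab's root at the back face, (0, 0, 30) mm in the arm's frame; upper tab alike, 40 above. A tab is 8 wide, its root 14 high; it sticks out 14 (last 3 mm a nose 5 wide, 18 high) and hooks 10 below its root. The gap hook to plate tapers from 4.8 mm at its mouth to 3.5 at its top, for a 4 mm sheet: the last 4 mm down take a growing push, up to 15 to 23 N.
- upright_free: Foot of the empty upright, fixed on the rack's base left or right of the loaded one. Origin: 12 mm above the bench under the middle of the front face; x into the face, z up. On it is clamped an aluminium channel 40 wide, 236 tall, front sheet 4 thick, open behind, with a middle column of five slots 10.5 wide, 28 high, pitch 40.
- seat (a point): Point on the empty upright's front face where the seated arm's origin lies if the channel is clamped at mid height, 134 mm above the foot's origin, axes alike. Channel and true seat may be up to 8 mm higher or lower; no pose tells how much. The two top slots' lower edges, on which the tabs' roots rest, are 30 and 70 mm above the true seat, the channel's top 112 mm above it.
- upright_full: The like upright 220 mm beside it, all fixed, its channel at mid height, same frame. It carries an identical arm in its two top slots and a full spool 200 mm across, 57 to 119 mm in front of the face, its top 231 mm above the foot, 243 above the bench.
- print_tray: Bystander: black printed twin-cup tray, 80 x 150 x 50 mm, loose on the bench; origin under its middle.
- glue_stick: Bystander: white glue stick 30 mm across, 88 tall, standing loose on the bench; origin under its middle.
- scraper: Bystander: scraper 190 mm long lying loose on the bench along its own x; origin under its middle.
Mind the look-alikes: they are no part of the job. Leave any green or pink look-alike of the bracket alone.

How it is judged:
By the outcome, as a careful person would: the job done as asked, in the order asked, and still so for the second after the job is handed in, with the robot touching nothing.
It also fails if it takes over 61 s, if anything falls off the work surface, if the arm or the gripper's body presses on something with over 40 N, if the wrist force passes 120 N, or if a joint passes its speed limit or range.

## Working session

There is one attempt and no reset: what is moved stays moved. The work goes in short steps, Python scripts to look and compute and a tool call to move; the robot and the scene stay as the last step left them, time stands still between calls to the robot, and variables do not carry over. Pictures are saved under pics/ and viewed, at most 10 in all, crops included, and the job is handed in when it is done.

Besides the shell and the picture viewer there is one more tool, called as name([rows], argument=value, ...), one row to a line, values as JSON. move_arm: Moves the arm, as the interface text tells. Its arguments: {"type":"object","properties":{"rows":{"type":"array","items":{"type":"array","items":{"type":"number"}}}},"required":["rows"]}

```bash
mkdir -p pics; cat > h.py <<'E'
import numpy as np, cv2, pickle
from plant import manip
from scipy.spatial.transform import Rotation as Rn
def grab(n,f):
    d=manip.grab_frame(n); cv2.imwrite(f'pics/{f}.png',d['img']); pickle.dump(d,open(f'pics/{f}.pkl','wb')); return d
def load(f): return pickle.load(open(f'pics/{f}.pkl','rb'))
def ray(d,u,v):
    K=d['mtx']; a=np.array([(u-K[0,2])/K[0,0],(v-K[1,2])/K[1,1]]); b=a.copy()
    for _ in range(20): b=a/(1+d['k1']*(b@b))
    R=np.array(d['R']); w=R.T@np.array([*b,1]); return -R.T@np.array(d['t']), w/np.linalg.norm(w)
def tri(*obs):
    A=np.zeros((3,3));q=np.zeros(3);rs=[ray(*o) for o in obs]
    for c,w in rs: P=np.eye(3)-np.outer(w,w);A+=P;q+=P@c
    X=np.linalg.solve(A,q); return X,[round(1e3*float(np.linalg.norm((np.eye(3)-np.outer(w,w))@(X-c))),1) for c,w in rs]
def proj(d,X):
    p=np.atleast_2d(X)@np.array(d['R']).T+d['t'];s=p[:,:2]/p[:,2:];s=s*(1+d['k1']*(s**2).sum(1))[:,None]
    return s@np.array(d['mtx'])[:2,:2].T+np.array(d['mtx'])[:2,2]
def plane(d,u,v,z):
    c,w=ray(d,u,v); return c+w*(z-c[2])/w[2]
def st():
    s=manip.state(); R=Rn.from_quat(np.roll(s['tool_rot'],-1)).as_matrix()
    print('t',round(s['time'],2),'p',np.round(s['tool_pos'],4),'F',np.round(s['contact_force'],1),'w',round(s['gripper_width'],3),'g',round(s['grasp_force'],1)); print(np.round(R,4)); return s,R
E
python3 - <<'E'
from h import *
for n in('scene','side','wrist'):
    d=grab(n,n+'0'); print(n,np.round(-d['R'].T@d['t'],3),np.round(d['R'][2],2))
st(); print(manip.tip_reach, manip.state()['joint_pos'])
E
```

```text
scene [1.058 0.673 1.175] [-0.38 -0.53 -0.76]
side [-0.101 -0.748  1.032] [ 0.46  0.51 -0.72]
wrist [0.071 0.626 0.374] [ 0.29 -0.07 -0.95]
t 0.15 p [0.1452 0.6074 0.2284] F [ 0.1 -0.3 -1.3] w 0.997 g 0.0
[[-9.726e-01  2.326e-01 -6.000e-04]
 [ 2.326e-01  9.726e-01 -1.500e-03]
 [ 2.000e-04 -1.600e-03 -1.000e+00]]
0.019 [ 1.21701732e+00  5.32014904e-02  1.61399697e+00  9.57853411e-06
  1.47601376e+00 -1.18988313e-01]
```

View pics/scene0.png

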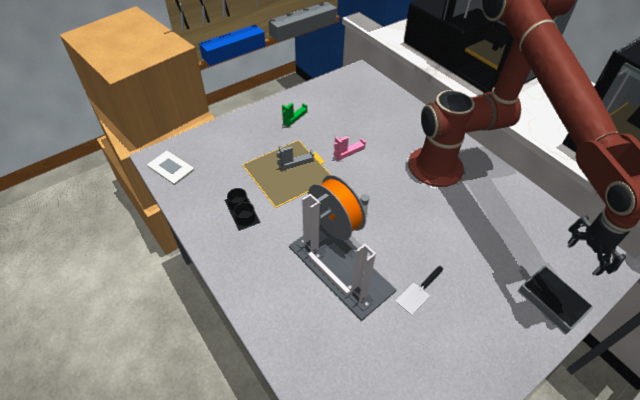

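View pics/side0.png

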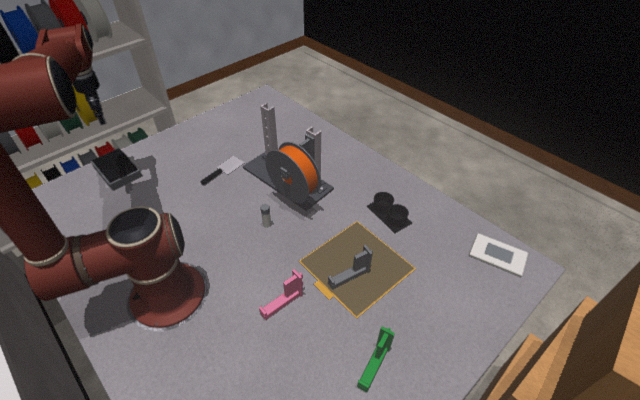

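The scene view shows three arms: grey on the build plate (scene 290,157; side 350,268), pink (348,147; 282,295) and green (293,113; 377,358). The grey one on the plate fits the description, since the job excludes the pink and green look-alikes. The free upright is at scene (363,270), side (268,130), and the loaded one carries the orange spool. I'll confirm with enlarged crops.

```bash
python3 - <<'E'
from h import *
a=load('scene0')['img'];b=load('side0')['img']
def c(i,u,v,w,h): return cv2.resize(i[v:v+h,u:u+w],(400,300),interpolation=cv2.INTER_CUBIC)
m=np.vstack([np.hstack([c(a,265,135,80,60),c(b,320,240,80,60)]),np.hstack([c(a,300,230,120,90),c(b,220,90,120,90)])])
cv2.imwrite('pics/crop1.png',m)
E
```

```text
(no output)
```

View pics/crop1.png

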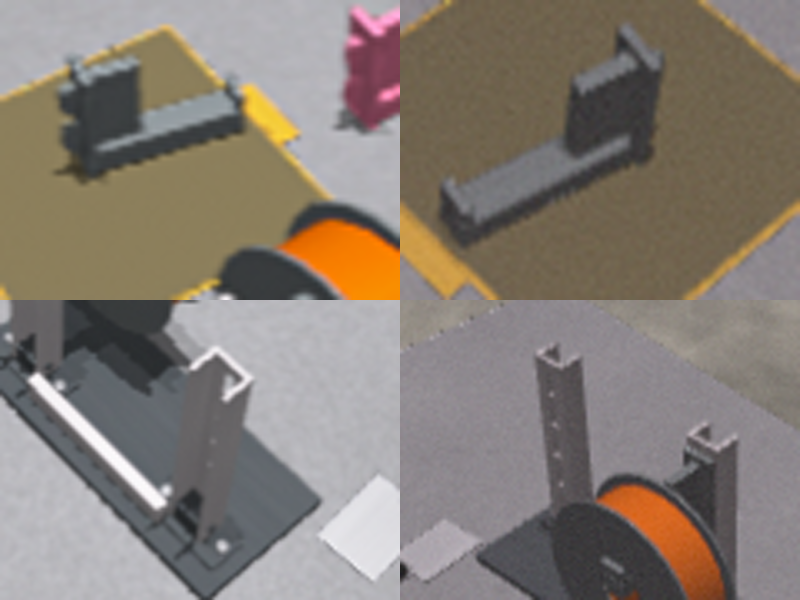

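The crops confirm it: the grey arm sits on the tan build plate with its tabs pointing left in the scene view. The empty upright is the U-channel, with its front sheet towards the spool side. Next I'll make a rough triangulation.

```bash
python3 - <<'E'
from h import *
a=load('scene0');b=load('side0')
S=lambda x,y:(a,x/5+265,y/5+135); T=lambda x,y:(b,(x-400)/5+320,y/5+240)
U=lambda x,y:(a,x/3.333+300,(y-300)/3.333+230); V=lambda x,y:(b,(x-400)/3.333+220,(y-300)/3.333+90)
for n,p,q in [('lip',S(235,80),T(450,183)),('platetop',S(78,65),T(640,48)),('A',U(215,348),V(565,366)),('B',U(252,378),V(537,352)),('fullA',U(215,348),V(718,446)),]:
    X,e=tri(p,q); print(n,np.round(X,4),e)
E
```

```text
lip [ 0.3711 -0.3002  0.0465] [0.0, 0.0]
platetop [ 0.4893 -0.3326  0.101 ] [0.9, 0.9]
A [0.5896 0.2392 0.2526] [3.4, 3.4]
B [0.584  0.278  0.2536] [2.4, 2.4]
fullA [0.6164 0.1535 0.1886] [84.8, 84.8]
```

move_arm([
  [-2.2, -2.8, -0.8, 0, 0, 0, 1],
  [-2.2, -2.8, -0.8, 0, 0, 0, 1],
  [-2.2, -2.8, -0.8, 0, 0, 0, 1],
  [-2.2, -2.8, -0.8, 0, 0, 0, 1],
  [-2.2, -2.8, -0.8, 0, 0, 0, 1],
  [-2.2, -2.8, -0.8, 0, 0, 0, 1],
  [-2.2, -2.8, -0.8, 0, 0, 0, 1],
  [-2.2, -2.8, -0.8, 0, 0, 0, 1],
  [-2.2, -2.8, -0.8, 0, 0, 0, 1],
  [-2.2, -2.8, -0.8, 0, 0, 0, 1],
  [-2.2, -2.8, -0.8, 0, 0, 0, 1],
  [-2.2, -2.8, -0.8, 0, 0, 0, 1],
  [0, 0, 0, 0, 0, 0, 1],
  [0, 0, 0, 0, 0, 0, 1],
])

```text
time: 1.32
tool_pos: [0.3247, 0.2185, 0.3258]
tool_rot: [0.0, 0.119, 0.993, 0.0]
contact_force: [-0.7, 0.5, -0.5]
gripper_width: 0.999
grasp_force: 0.0
```

```bash
python3 - <<'E'
from h import *
d=grab('wrist','w1'); st()
print(np.round(proj(d,np.array([[.587,.239,.253],[.584,.278,.253],[.587,.259,.012]])),0))
E
```

```text
t 1.37 p [0.3241 0.2194 0.3252] F [ 0.   0.7 -0. ] w 1.0 g 0.0
[[-9.721e-01  2.344e-01 -2.000e-04]
 [ 2.344e-01  9.721e-01  5.000e-04]
 [ 3.000e-04  5.000e-04 -1.000e+00]]
[[411. 485.]
 [457. 475.]
 [383. 310.]]
```

View pics/w1.png

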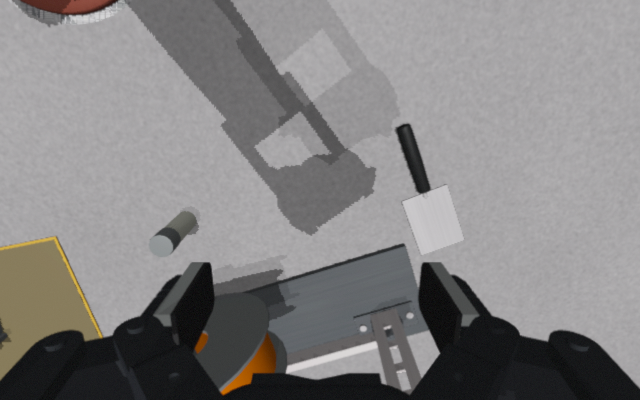

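The view shows the free upright's lower slots at about (390,328), (397,353) and (403,375); the top is cut off by the frame. I'll tilt the tool to see the upper slots.

move_arm([
  [0, 0, -0.5, 0, -6.5, 0, 1],
  [0, 0, -0.5, 0, -6.5, 0, 1],
  [0, 0, -0.5, 0, -6.5, 0, 1],
  [0, 0, -0.5, 0, -6.5, 0, 1],
  [0, 0, 0, 0, 0, 0, 1],
  [0, 0, 0, 0, 0, 0, 1],
])

```text
time: 1.87
tool_pos: [0.319, 0.2222, 0.3441]
tool_rot: [0.222, 0.111, 0.968, -0.026]
contact_force: [0.4, -0.1, -0.9]
gripper_width: 1.003
grasp_force: 0.0
```

```bash
python3 - <<'E'
from h import *
d=grab('wrist','w2'); st()
print(np.round(-d['R'].T@d['t'],3),np.round(proj(d,np.array([[.587,.239,.253],[.584,.278,.253],[.587,.259,.012]])),0))
i=d['img'][150:400,280:540]; cv2.imwrite('pics/w2c.png',cv2.resize(i,None,fx=2.4,fy=2.4,interpolation=cv2.INTER_CUBIC))
E
```

```text
t 1.92 p [0.3198 0.2216 0.3443] F [ 0.3  0.4 -0.7] w 1.001 g 0.0
[[-8.759e-01  2.290e-01  4.246e-01]
 [ 2.059e-01  9.734e-01 -1.003e-01]
 [-4.363e-01 -4.000e-04 -8.998e-01]]
[0.19  0.252 0.442] [[383. 333.]
 [418. 328.]
 [375. 189.]]
```

View pics/w2c.png

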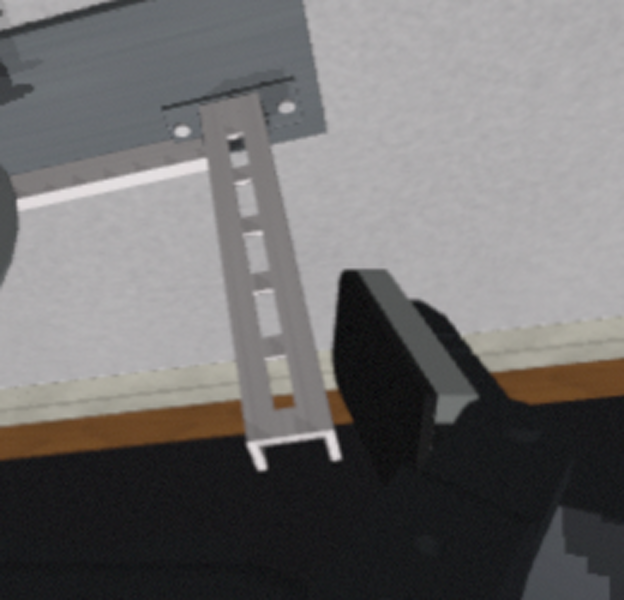

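```bash
cat > up.py <<'E'
from h import *
from scipy.optimize import least_squares
a=load('scene0');b=load('side0');w=load('w2')
W=lambda x,y:(w,x/2.4+280-.3,y/2.4+150-.3)
U=lambda x,y:(a,x/3.333+300-.3,(y-300)/3.333+230-.3); V=lambda x,y:(b,(x-400)/3.333+220-.3,(y-300)/3.333+90-.3)
obs=[(W(249,441),(0,-20,112)),(W(333,430),(0,20,112)),(W(274,409),(0,-5.25,98)),(W(296,406),(0,5.25,98)),(W(277,355),(0,0,70)),(W(274,336),(0,0,58)),(W(263,290),(0,0,30)),(W(261,273),(0,0,18)),(W(203,107),(0,-20,-124)),(W(260,95),(0,20,-124)),
(U(215,348),(0,-20,112)),(U(252,378),(0,20,112)),(V(565,366),(0,-20,112)),(V(537,352),(0,20,112))]
def P(q,l):
    c,s=np.cos(q[3]),np.sin(q[3]); l=np.array(l)/1e3
    return np.array([q[0]+c*l[0]-s*l[1],q[1]+s*l[0]+c*l[1],q[2]+l[2]])
def fit(ob,**k):
    f=lambda q:np.concatenate([proj(o[0],P(q,l))[0]-o[1:] for o,l in ob])
    r=least_squares(f,[.587,.259,.141,.14],loss='soft_l1',**k); return r.x,f(r.x).reshape(-1,2)
if __name__=='__main__':
  for nm,o in(('all',obs),('wrist',obs[:10])):
    q,e=fit(o); print(nm,np.round(q,4),np.degrees(q[3])); print(np.round(e,1).tolist())
E
python3 up.py
```

```text
all [0.5866 0.2589 0.1413 0.0819] 4.695359856501671
[[0.0, 0.3], [0.5, -0.1], [0.5, 0.2], [0.4, 0.1], [-0.3, 0.5], [-0.6, -0.2], [0.5, 0.1], [-0.1, -0.3], [-1.2, -0.1], [-0.5, -0.8], [-0.7, -0.2], [-0.8, 0.8], [-1.0, 0.3], [-0.3, 0.1]]
wrist [0.5894 0.2589 0.1396 0.0573] 3.282730008665204
[[0.0, -0.2], [0.4, -0.2], [0.5, -0.0], [0.3, -0.0], [-0.3, 0.4], [-0.6, -0.2], [0.5, 0.3], [-0.0, -0.1], [-1.1, 0.2], [-0.4, 0.0]]
```

move_arm([
  [-1.4, -3.5, 0, 0, 6.5, 0, 1],
  [-1.4, -3.5, 0, 0, 6.5, 0, 1],
  [-1.4, -3.5, 0, 0, 6.5, 0, 1],
  [-1.4, -3.5, 0, 0, 6.5, 0, 1],
  [-1.4, -3.5, 0, 0, 0, 0, 1],
  [-1.4, -3.5, 0, 0, 0, 0, 1],
  [-1.4, -3.5, 0, 0, 0, 0, 1],
  [-1.4, -3.5, 0.5, 0, 0, 0, 1],
  [-1.4, -3.5, 1.5, 0, 0, 0, 1],
  [-1.4, -3.5, 1.5, 0, 0, 0, 1],
  [-1.4, -3.5, 1.5, 0, 0, 0, 1],
  [-1.4, -3.5, 1.5, 0, 0, 0, 1],
  [-1.4, -3.5, 1.5, 0, 0, 0, 1],
  [-1.4, -3.5, 1.5, 0, 0, 0, 1],
  [0, 0, 0, 0, 0, 0, 1],
  [0, 0, 0, 0, 0, 0, 1],
])

```text
time: 3.25
tool_pos: [0.3953, -0.2883, 0.271]
tool_rot: [0.022, 0.121, 0.992, -0.004]
contact_force: [-0.4, -0.2, 1.0]
gripper_width: 0.999
grasp_force: 0.0
```

```bash
python3 - <<'E'
from h import *
d=load('w1')
for p,q,z in(((262,284),(404,245),.0),((327,319),(411,303),.012)):
    A=plane(d,*p,z);B=plane(d,*q,z);v=B-A;print('yaw',np.degrees(np.arctan2(-v[0],v[1])),A,B)
d=grab('wrist','w3'); st()
i=d['img'][150:400,160:480]; cv2.imwrite('pics/w3c.png',cv2.resize(i,None,fx=2.4,fy=2.4,interpolation=cv2.INTER_CUBIC))
E
```

```text
yaw 3.2735574129628615 [0.50683061 0.09076017 0.        ] [ 4.94279725e-01  3.10194335e-01 -5.55111512e-17]
yaw -1.1173456979461671 [0.58208905 0.17372209 0.012     ] [0.58460341 0.302638   0.012     ]
t 3.3 p [ 0.3958 -0.2875  0.2726] F [ 0.6 -0.2  0.7] w 0.993 g 0.0
[[-0.9702  0.2379  0.0454]
 [ 0.2374  0.9713 -0.0151]
 [-0.0477 -0.0038 -0.9989]]
```

View pics/w3c.png

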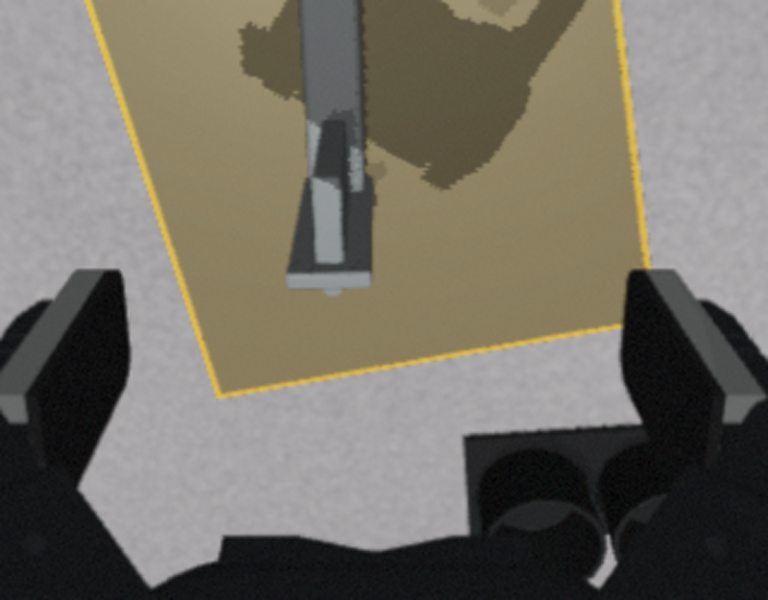

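Residual tilt of about 2.7° needs mending. The view shows the grey arm with its plate top at crop (287–372, 272–287) and the rib top strip at (312–343, 180–263). Now I'll fit its pose.

```bash
python3 - <<'E'
from h import *
from scipy.optimize import least_squares
from up import P,a,b
w=load('w3');W=lambda x,y:(w,x/2.4+160-.3,y/2.4+150-.3)
S=lambda x,y:(a,x/5+265-.4,y/5+135-.4); T=lambda x,y:(b,(x-400)/5+320-.4,y/5+240-.4)
ob=[(W(290,272),(-8,-18,100)),(W(372,271),(-8,18,100)),(W(287,287),(0,-18,100)),(W(371,287),(0,18,100)),(W(316,263),(-8,-6,92)),(W(343,262),(-8,6,92)),
(W(306,178),(-8,-18,0)),(W(372,178),(-8,18,0)),(S(78,65),(-4,0,100)),(T(640,48),(-4,0,100)),(S(235,80),(-128,0,38)),(T(450,183),(-128,0,38))]
f=lambda q:np.concatenate([proj(o[0],P(q,l))[0]-o[1:] for o,l in ob])
r=least_squares(f,[.493,-.334,.003,-.2],loss='soft_l1');q=r.x
print(np.round(q,4),np.degrees(q[3]));print(np.round(f(q).reshape(-1,2),1).tolist())
for l in((-48,-6,92),(-48,6,92),(-30,0,92)): print(l,(proj(w,P(q,l))[0]-[160,150])*2.4)
G=P(q,(-30,0,78));s,R=st();print('grip',G,'delta',R.T@(G-s['tool_pos']))
E
```

```text
[ 0.4944 -0.3326  0.0027 -0.2502] -14.333202724058662
[[-1.6, -0.1], [0.1, 0.5], [-0.2, 0.6], [0.5, 0.8], [0.0, -0.3], [0.5, 0.2], [-0.4, -1.5], [0.5, -1.3], [0.0, 0.3], [0.2, -0.4], [0.4, 1.3], [0.3, 1.8]]
(-48, -6, 92) [313.78904395 175.62403421]
(-48, 6, 92) [343.01900822 175.83471819]
(-30, 0, 92) [328.87656018 215.18311711]
t 3.3 p [ 0.3958 -0.2875  0.2726] F [ 0.6 -0.2  0.7] w 0.993 g 0.0
[[-0.9702  0.2379  0.0454]
 [ 0.2374  0.9713 -0.0151]
 [-0.0477 -0.0038 -0.9989]]
grip [ 0.46534159 -0.32513511  0.08069259] delta [-0.06722601 -0.01932513  0.19540624]
```

move_arm([
  [0, 0, 0, 0, 2.6, 0.6, 1],
  [-2.6, -0.6, 2.0, 0, 0, 0, 1],
  [-2.6, -0.7, 2.0, 0, 0, 0, 1],
  [-2.5, -0.6, 2.0, 0, 0, 0, 1],
  [0, 0, 3.0, 0, 0, 0, 1],
  [0, 0, 3.0, 0, 0, 0, 1],
  [0, 0, 3.0, 0, 0, 0, 1],
  [0, 0, 2.0, 0, 0, 0, 1],
  [0, 0, 1.5, 0, 0, 0, 1],
  [0, 0, 0, 0, 0, 0, 1],
  [0, 0, 0, 0, 0, 0, 1],
])

```text
time: 4.22
tool_pos: [0.467, -0.3245, 0.0898]
tool_rot: [0.002, 0.123, 0.992, -0.003]
contact_force: [0.4, 0.8, -0.3]
gripper_width: 0.999
grasp_force: 0.0
```

```bash
python3 - <<'E'
from h import *
s,R=st();print('delta mm',1e3*R.T@(np.array([ .46534,-.32514,.0807])-s['tool_pos']))
E
```

```text
t 4.22 p [ 0.467  -0.3245  0.0898] F [ 0.4  0.8 -0.3] w 0.999 g 0.0
[[-0.9696  0.2448  0.0033]
 [ 0.2447  0.9696 -0.007 ]
 [-0.0049 -0.006  -1.    ]]
delta mm [ 1.52128555 -0.98122151  9.09920036]
```

move_arm([
  [0.1, -0.1, 0.5, 0, 0, 0, 1],
  [0, 0, 0.4, 0, 0, 0, 1],
  [0, 0, 0, 0, 0, 0, 0.3],
  [0, 0, 0, 0, 0, 0, -1],
  [0, 0, 0, 0, 0, 0, -1],
  [0, 0, 0, 0, 0, 0, -1],
  [0, 0, 0, 0, 0, 0, -1],
  [0, 0, 0, 0, 0, 0, -1],
  [0, 0, 0, 0, 0, 0, -1],
  [0, 0, 0, 0, 0, 0, -1],
  [0, 0, 0, 0, 0, 0, -1],
  [0, 0, 0, 0, 0, 0, -1],
])

```text
time: 5.22
tool_pos: [0.4658, -0.3263, 0.0807]
tool_rot: [0.002, 0.124, 0.992, -0.004]
contact_force: [0.6, -0.5, 1.8]
gripper_width: 0.116
grasp_force: 60.9
```

```bash
python3 - <<'E'
from h import *
s,R=st();print('delta mm',1e3*R.T@(np.array([ .46534,-.32514,.0807])-s['tool_pos']))
E
```

```text
t 5.22 p [ 0.4658 -0.3263  0.0807] F [ 0.6 -0.5  1.8] w 0.116 g 60.9
[[-0.9693  0.2457  0.0038]
 [ 0.2457  0.9693 -0.0082]
 [-0.0057 -0.007  -1.    ]]
delta mm [0.73044778 1.04610215 0.02806261]
```

move_arm([
  [0, 0, -2, 0, 0, 0, -1],
  [0, 0, -4, 0, 0, 0, -1],
  [0, 0, -4, 0, 0, 0, -1],
  [0, 0, -4, 0, 0, -6, -1],
  [0, 0, -4, 0, 0, -6, -1],
  [0, 0, -4, 0, 0, -6, -1],
  [0, 0, -4, 0, 0, 0, -1],
  [0, 0, -4, 0, 0, 0, -1],
  [0, 0, -2, 0, 0, 0, -1],
  [0, 0, 0, 0, 0, 0, -1],
])

```text
time: 6.05
tool_pos: [0.4656, -0.3245, 0.4072]
tool_rot: [0.005, -0.033, 0.999, -0.007]
contact_force: [-0.2, 0.0, 0.3]
gripper_width: 0.118
grasp_force: 60.6
```

move_arm([
  [-0.5, 3, 0, 0, 0, 0, -1],
  [-0.5, 3.8, 0, 0, 0, 0, -1],
  [-0.5, 3.8, 0, 0, 0, 0, -1],
  [-0.5, 3.8, 0, 0, 0, 0, -1],
  [-0.5, 3.8, 0, 0, 0, 0, -1],
  [-0.5, 3.8, 0, 0, 0, 0, -1],
  [-0.5, 3.8, 0, 0, 0, 0, -1],
  [-0.5, 3.8, 0, 0, 0, 0, -1],
  [-0.5, 3.8, 0, 0, 0, 0, -1],
  [-0.5, 3.8, 0, 0, 0, 0, -1],
  [-0.5, 3.8, 0, 0, 0, 0, -1],
  [-0.5, 3.8, 0, 0, 0, 0, -1],
  [-0.5, 3.8, 0, 0, 0, 0, -1],
  [-0.5, 3.8, 0, 0, 0, 0, -1],
  [-0.5, 3.8, 0, 0, 0, 0, -1],
  [0, 0, 0, 0, 0, 0, -1],
  [0, 0, 0, 0, 0, 0, -1],
  [0, 0, 0, 0, 0, 0, -1],
])

```text
time: 7.55
tool_pos: [0.5018, 0.2419, 0.394]
tool_rot: [-0.0, -0.033, 0.999, -0.005]
contact_force: [-0.3, -0.4, -1.8]
gripper_width: 0.119
grasp_force: 60.5
```

```bash
python3 - <<'E'
from h import *
s,R=st();print('tool yaw',np.degrees(np.arctan2(-R[1,0],-R[0,0])),'delta mm',1e3*R.T@(np.array([ .505,.2545,.2305])-s['tool_pos']))
E
```

```text
t 7.55 p [0.5018 0.2419 0.394 ] F [-0.3 -0.4 -1.8] w 0.119 g 60.5
[[-9.978e-01 -6.640e-02  0.000e+00]
 [-6.640e-02  9.978e-01 -9.100e-03]
 [ 6.000e-04 -9.000e-03 -1.000e+00]]
tool yaw 3.8054298560650195 delta mm [ -4.07748414  13.85160745 163.37835571]
```

move_arm([
  [0, 0.4, 2, 0, 0, 0, -1],
  [0, 0.4, 3.5, 0, 0, 0, -1],
  [0, 0.4, 3.5, 0, 0, 0, -1],
  [0, 0.2, 3.5, 0, 0, 0, -1],
  [0, 0, 2.5, 0, 0, 0, -1],
  [0, 0, 1.3, 0, 0, 0, -1],
  [0, 0, 0, 0, 0, 0, -1],
  [0, 0, 0, 0, 0, 0, -1],
])

```text
time: 8.22
tool_pos: [0.5021, 0.2539, 0.2333]
tool_rot: [0.001, -0.032, 0.999, -0.004]
contact_force: [0.0, 0.1, 0.3]
gripper_width: 0.116
grasp_force: 60.4
```

```bash
python3 - <<'E'
from h import *
from up import P
s,R=st();print('yaw',np.degrees(np.arctan2(-R[1,0],-R[0,0])))
w=grab('wrist','w4');a=grab('scene','scene4');b=grab('side','side4')
p=s['tool_pos'];q=[p[0]+.0295*.998,p[1]+.0295*.066,p[2]-.078,np.radians(3.8)]
u=[.588,.259,.1405,.064]
for d,n in((w,'w'),(a,'a'),(b,'b')):
    print(n,'plate',np.round(proj(d,[P(q,(x,y,100)) for x in(-8,0) for y in(-18,18)])).tolist(),'tab',np.round(proj(d,[P(q,(14,0,z)) for z in(20,60)])).tolist(),'up',np.round(proj(d,[P(u,(0,y,112)) for y in(-20,20)]+[P(u,(0,0,70))])).tolist())
def c(i,u,v,w,h): return cv2.resize(i[v:v+h,u:u+w],(400,300),interpolation=cv2.INTER_CUBIC)
m=np.vstack([np.hstack([c(w['img'],240,250,200,150),c(w['img'],280,310,120,90)]),np.hstack([c(a['img'],320,190,100,75),c(b['img'],220,80,100,75)])])
cv2.imwrite('pics/crop4.png',m)
E
```

```text
t 8.22 p [0.5021 0.2539 0.2333] F [0.  0.1 0.3] w 0.116 g 60.4
[[-0.9979 -0.0644  0.0029]
 [-0.0645  0.9979 -0.0078]
 [-0.0024 -0.0079 -1.    ]]
yaw 3.695674721920707
w plate [[272.0, 334.0], [358.0, 334.0], [273.0, 350.0], [358.0, 350.0]] tab [[316.0, 280.0], [316.0, 319.0]] up [[272.0, 444.0], [356.0, 445.0], [315.0, 375.0]]
a plate [[382.0, 232.0], [392.0, 240.0], [380.0, 233.0], [389.0, 242.0]] tab [[377.0, 257.0], [379.0, 249.0]] up [[363.0, 244.0], [374.0, 254.0], [367.0, 258.0]]
b plate [[254.0, 117.0], [247.0, 112.0], [255.0, 116.0], [249.0, 112.0]] tab [[258.0, 131.0], [256.0, 122.0]] up [[268.0, 110.0], [261.0, 105.0], [266.0, 118.0]]
```

View pics/crop4.png

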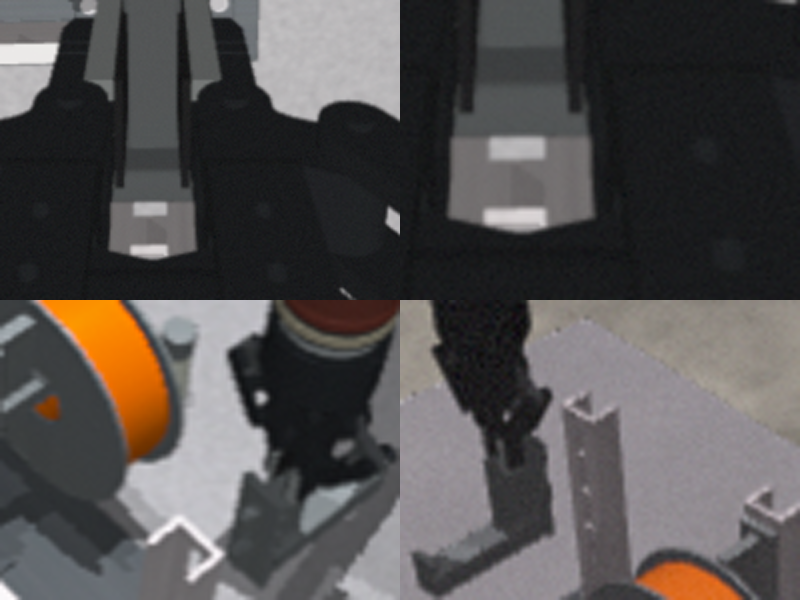

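The upper crops look past the arm's plate top at the upright's slot ledges, white at crop rows 137–160 and from 208. The arm sits straight in the jaws and is laterally in line with the slots. Next I'll fit heights from those ledges.

```bash
python3 - <<'E'
from h import *
from up import P
w=load('w4')
i=w['img'].astype(int)
for u in(311,315,319): print(u,[(v,i[v,u].sum()//3) for v in range(336,385)])
for v in(354,376): print(v,[(u,i[v,u].sum()//3) for u in range(292,342)])
for u in([.588,.259,.1405,.064],[.5866,.2589,.1413,.064],[.5894,.2589,.1396,.064]):
    print([(x,z,np.round(proj(w,P(u,(x,0,z)))[0],1).tolist()) for z in(30,58,70) for x in(0,4)])
E
```

```text
311 [(336, np.int64(81)), (337, np.int64(84)), (338, np.int64(85)), (339, np.int64(85)), (340, np.int64(86)), (341, np.int64(85)), (342, np.int64(85)), (343, np.int64(85)), (344, np.int64(84)), (345, np.int64(84)), (346, np.int64(83)), (347, np.int64(83)), (348, np.int64(84)), (349, np.int64(84)), (350, np.int64(100)), (351, np.int64(150)), (352, np.int64(176)), (353, np.int64(179)), (354, np.int64(183)), (355, np.int64(183)), (356, np.int64(181)), (357, np.int64(162)), (358, np.int64(127)), (359, np.int64(112)), (360, np.int64(110)), (361, np.int64(110)), (362, np.int64(110)), (363, np.int64(110)), (364, np.int64(109)), (365, np.int64(109)), (366, np.int64(110)), (367, np.int64(110)), (368, np.int64(111)), (369, np.int64(111)), (370, np.int64(110)), (371, np.int64(115)), (372, np.int64(150)), (373, np.int64(193)), (374, np.int64(208)), (375, np.int64(208)), (376, np.int64(198)), (377, np.int64(165)), (378, np.int64(141)), (379, np.int64(61)), (380, np.int64(28)), (381, np.int64(22)), (382, np.int64(25)), (383, np.int64(25)), (384, np.int64(23))]
315 [(336, np.int64(80)), (337, np.in
[... 4018 characters left out ...]
, np.int64(96)), (331, np.int64(86)), (332, np.int64(72)), (333, np.int64(65)), (334, np.int64(53)), (335, np.int64(43)), (336, np.int64(37)), (337, np.int64(32)), (338, np.int64(27)), (339, np.int64(25)), (340, np.int64(26)), (341, np.int64(26))]
[(0, 30, [315.5, 330.5]), (4, 30, [315.6, 335.3]), (0, 58, [315.2, 360.2]), (4, 58, [315.2, 365.5]), (0, 70, [315.0, 375.3]), (4, 70, [315.0, 380.7])]
[(0, 30, [315.5, 329.6]), (4, 30, [315.5, 334.4]), (0, 58, [315.2, 359.3]), (4, 58, [315.2, 364.6]), (0, 70, [315.0, 374.4]), (4, 70, [315.0, 379.9])]
[(0, 30, [315.3, 331.4]), (4, 30, [315.3, 336.1]), (0, 58, [314.9, 361.0]), (4, 58, [314.9, 366.2]), (0, 70, [314.7, 376.0]), (4, 70, [314.7, 381.4])]
```

move_arm([
  [-0.5, 0, 0.3, 0, 0, 0, -1],
  [-1, 0, 0, 0, 0, 0, -1],
  [-1, 0, 0, 0, 0, 0, -1],
  [-0.5, 0, 0, 0, 0, 0, -1],
  [-0.3, 0, 0, 0, 0, 0, -1],
  [0, 0, 0, 0, 0, 0, -1],
  [0, 0, 0, 0, 0, 0, -1],
  [0, 0, 0, 0, 0, 0, -1],
])

```text
time: 9.03
tool_pos: [0.5347, 0.257, 0.23]
tool_rot: [0.001, -0.033, 0.999, -0.004]
contact_force: [-0.4, 0.4, -2.0]
gripper_width: 0.121
grasp_force: 60.5
```

move_arm([
  [-0.15, 0, 0, 0, 0, 0, -1],
  [-0.15, 0, 0, 0, 0, 0, -1],
  [-0.15, 0, 0, 0, 0, 0, -1],
  [-0.15, 0, 0, 0, 0, 0, -1],
  [-0.1, 0, 0, 0, 0, 0, -1],
  [0, 0, 0, 0, 0, 0, -1],
  [0, 0, 0, 0, 0, 0, -1],
])

```text
time: 9.62
tool_pos: [0.5419, 0.2574, 0.2302]
tool_rot: [0.001, -0.033, 0.999, -0.004]
contact_force: [0.1, 0.8, -1.0]
gripper_width: 0.12
grasp_force: 60.5
```

```bash
python3 - <<'E'
from h import *
P=[]
for k in range(3):
    d=manip.grab_frame('wrist');P.append(manip.state()['tool_pos'])
print(np.round(P,4));st()
i=d['img'].astype(int).sum(2)//3
for v in(356,362,372,376): print(v,i[v,292:342].tolist())
print(i[336:385,315].tolist())
from up import P as Q
print([np.round(proj(d,Q([.587,.259,.1395,.064],(0,y,z)))[0],1).tolist() for y,z in((-5.25,70),(5.25,70),(0,98))])
E
```

```text
[[0.5418 0.2574 0.2301]
 [0.5418 0.2575 0.2302]
 [0.5418 0.2575 0.2302]]
t 9.77 p [0.5418 0.2575 0.2302] F [ 0.2 -0.3 -1.1] w 0.121 g 60.5
[[-0.9978 -0.0659  0.0032]
 [-0.0659  0.9978 -0.0076]
 [-0.0027 -0.0078 -1.    ]]
356 [26, 25, 35, 73, 95, 100, 102, 102, 104, 105, 106, 106, 105, 106, 104, 106, 107, 106, 107, 106, 106, 107, 108, 107, 107, 107, 106, 105, 104, 103, 102, 102, 102, 101, 103, 103, 103, 102, 101, 99, 98, 97, 97, 96, 87, 59, 31, 27, 28, 24]
362 [28, 21, 32, 73, 96, 100, 101, 100, 101, 102, 101, 100, 100, 99, 99, 100, 101, 101, 103, 102, 102, 103, 101, 102, 101, 102, 102, 101, 101, 100, 102, 102, 100, 101, 102, 103, 104, 101, 101, 98, 97, 96, 96, 97, 87, 57, 29, 26, 24, 25]
372 [23, 30, 58, 91, 99, 100, 102, 101, 102, 102, 100, 101, 99, 99, 99, 101, 100, 101, 102, 102, 104, 104, 103, 102, 101, 102, 102, 102, 102, 101, 102, 101, 102, 102, 101, 102, 102, 101, 101, 99, 98, 97, 97, 97, 95, 78, 50, 25, 27, 24]
376 [25, 27, 29, 33, 34, 37, 49, 60, 72, 85, 88, 90, 92, 95, 98, 99, 101, 102, 103, 103, 104, 103, 104, 101, 102, 102, 102, 101, 101, 100, 100, 101, 101, 101, 99, 95, 94, 91, 86, 80, 65, 58, 49, 39, 33, 29, 27, 27, 24, 28]
[81, 84, 84, 84, 85, 85, 86, 84, 85, 84, 83, 84, 84, 84, 103, 156, 178, 178, 170, 141, 107, 102, 103, 101, 102, 102, 102, 101, 102, 103, 102, 101, 101, 101, 101, 102, 102, 103, 103, 102, 101, 100, 96, 76, 36, 26, 27, 24, 23]
[[303.6, 318.5], [322.6, 318.6], [312.3, 355.5]]
```

```bash
python3 - <<'E'
from h import *
from up import P as Q
d=grab('wrist','w5')
i=d['img'].astype(int).sum(2)//3
for v in(345,352,353): print(v,i[v,292:342].tolist())
s,R=st();p=s['tool_pos'];q=[p[0]+.0295*.998,p[1]+.0295*.066,p[2]-.078,np.radians(3.8)]
print([np.round(proj(d,Q(q,(0,y,100)))[0],1).tolist() for y in(-18,0,18)],[np.round(proj(d,Q([.587,.259,.1395,.064],(0,y,94)))[0],1).tolist() for y in(-5.25,0,5.25)])
E
```

```text
345 [28, 26, 25, 30, 58, 77, 82, 83, 82, 83, 84, 84, 84, 85, 83, 84, 83, 84, 85, 84, 85, 84, 83, 84, 84, 85, 84, 83, 84, 85, 85, 84, 84, 84, 86, 84, 85, 86, 84, 84, 83, 83, 84, 72, 47, 30, 23, 25, 27, 26]
352 [27, 30, 35, 72, 93, 99, 101, 102, 120, 164, 177, 179, 180, 182, 182, 182, 180, 178, 179, 179, 179, 179, 179, 178, 178, 179, 179, 177, 174, 171, 145, 113, 102, 101, 101, 103, 101, 101, 99, 97, 97, 96, 96, 97, 84, 54, 34, 30, 28, 30]
353 [27, 29, 35, 72, 95, 100, 102, 103, 118, 164, 177, 178, 179, 182, 185, 184, 182, 178, 178, 179, 179, 178, 179, 178, 177, 177, 177, 175, 173, 170, 144, 113, 103, 102, 102, 104, 105, 101, 100, 98, 96, 98, 97, 96, 87, 59, 31, 31, 29, 28]
t 9.82 p [0.5418 0.2574 0.2302] F [ 1.   0.4 -1.5] w 0.124 g 60.5
[[-0.9978 -0.0659  0.0032]
 [-0.0659  0.9978 -0.0075]
 [-0.0027 -0.0077 -1.    ]]
[[272.4, 350.1], [314.9, 350.3], [357.4, 350.5]] [[301.6, 349.4], [312.4, 349.5], [323.2, 349.6]]
```

move_arm([
  [0, -0.17, 0, 0, 0, 0, -1],
  [0, 0, 0, 0, 0, 0, -1],
  [-0.1, 0, 0, 0, 0, 0, -1],
  [-0.1, 0, 0, 0, 0, 0, -1],
  [-0.1, 0, 0, 0, 0, 0, -1],
  [0, 0, 0, 0, 0, 0, -1],
  [0, 0, 0, 0, 0, 0, -1],
])

```text
time: 10.4
tool_pos: [0.545, 0.2559, 0.2302]
tool_rot: [0.001, -0.033, 0.999, -0.004]
contact_force: [-0.1, 0.8, -2.0]
gripper_width: 0.117
grasp_force: 60.5
```

move_arm([
  [-0.1, 0, 0, 0, 0, 0, -1],
  [-0.1, 0, 0, 0, 0, 0, -1],
  [0, 0, 0, 0, 0, 0, -1],
])

```text
time: 10.65
tool_pos: [0.5471, 0.2561, 0.2302]
tool_rot: [0.002, -0.033, 0.999, -0.004]
contact_force: [1.6, 0.1, -1.4]
gripper_width: 0.119
grasp_force: 60.5
```

move_arm([
  [-0.1, 0, 0, 0, 0, 0, -1],
  [-0.1, 0, 0, 0, 0, 0, -1],
  [0, 0, 0, 0, 0, 0, -1],
])

```text
time: 10.9
tool_pos: [0.5491, 0.2562, 0.2302]
tool_rot: [0.002, -0.033, 0.999, -0.004]
contact_force: [-0.2, 0.8, -1.2]
gripper_width: 0.12
grasp_force: 60.5
```

move_arm([
  [-0.1, 0, 0, 0, 0, 0, -1],
  [-0.1, 0, 0, 0, 0, 0, -1],
  [0, 0, 0, 0, 0, 0, -1],
])

```text
time: 11.15
tool_pos: [0.5511, 0.2563, 0.2302]
tool_rot: [0.002, -0.033, 0.999, -0.004]
contact_force: [-0.3, -0.4, -1.1]
gripper_width: 0.119
grasp_force: 60.5
```

move_arm([
  [-0.1, 0, 0, 0, 0, 0, -1],
  [-0.1, 0, 0, 0, 0, 0, -1],
  [-0.1, 0, 0, 0, 0, 0, -1],
  [0, 0, 0, 0, 0, 0, -1],
])

```text
time: 11.48
tool_pos: [0.5541, 0.2565, 0.2302]
tool_rot: [0.001, -0.033, 0.999, -0.004]
contact_force: [-0.1, 0.0, -1.2]
gripper_width: 0.122
grasp_force: 60.5
```

move_arm([
  [-0.1, 0, 0, 0, 0, 0, -1],
  [-0.1, 0, 0, 0, 0, 0, -1],
  [0, 0, 0, 0, 0, 0, -1],
])

```text
time: 11.73
tool_pos: [0.5543, 0.2565, 0.2301]
tool_rot: [-0.001, -0.033, 0.999, -0.004]
contact_force: [-7.4, -1.5, 1.3]
gripper_width: 0.118
grasp_force: 60.9
```

move_arm([
  [-0.1, 0, 0, 0, 0, 0, -1],
  [0, 0, 0, 0, 0, 0, -1],
])

```text
time: 11.9
tool_pos: [0.5543, 0.2564, 0.2301]
tool_rot: [-0.002, -0.033, 0.999, -0.005]
contact_force: [-11.1, -2.8, 3.4]
gripper_width: 0.12
grasp_force: 61.1
```

```bash
python3 - <<'E'
from h import *
from up import P as Q
d=grab('wrist','w6');b=grab('side','side6');a=grab('scene','scene6');st()
def c(i,u,v,w,h): return cv2.resize(i[v:v+h,u:u+w],(400,300),interpolation=cv2.INTER_CUBIC)
cv2.imwrite('pics/crop6.png',np.vstack([np.hstack([c(d['img'],270,320,92,69),c(d['img'],240,250,200,150)]),np.hstack([c(a['img'],340,225,60,45),c(b['img'],235,90,60,45)])]))
E
```

```text
t 12.05 p [0.5543 0.2564 0.2301] F [-10.2  -2.7   3.1] w 0.119 g 61.1
[[-0.9978 -0.0667 -0.004 ]
 [-0.0666  0.9977 -0.0092]
 [ 0.0046 -0.0089 -1.    ]]
```

View pics/crop6.png

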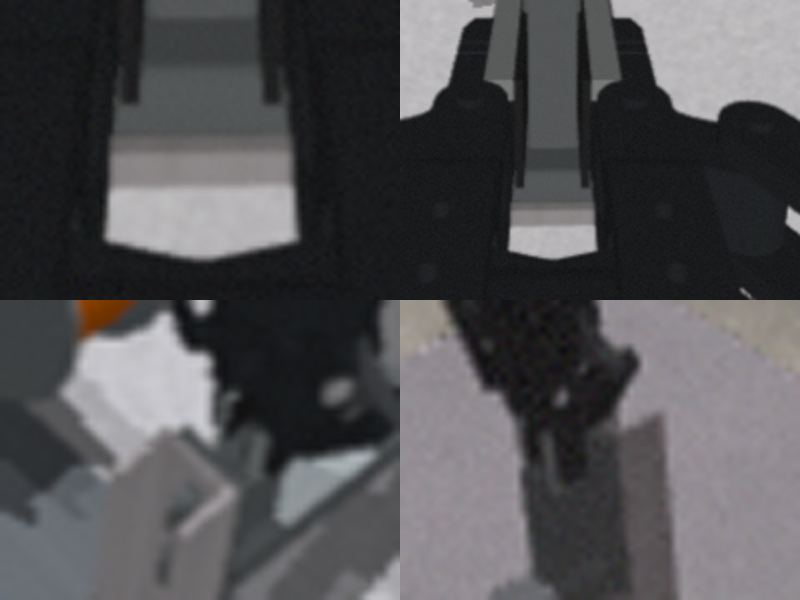

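The wrist crop shows the plate's back edge right against the channel's top band with no gap. The scene crop shows a dark tab inside the channel behind the slot. I'll now lower gently to test that the hooks are through.

move_arm([
  [0.1, 0, 0, 0, 0, 0, -1],
  [0, 0, 0.1, 0, 0, 0, -1],
  [0, 0, 0.1, 0, 0, 0, -1],
  [0, 0, 0.1, 0, 0, 0, -1],
  [0, 0, 0, 0, 0, 0, -1],
])

```text
time: 12.47
tool_pos: [0.5543, 0.2568, 0.2272]
tool_rot: [-0.001, -0.033, 0.999, -0.004]
contact_force: [-7.0, -1.3, 1.0]
gripper_width: 0.119
grasp_force: 60.9
```

move_arm([
  [0, 0, 0.1, 0, 0, 0, -1],
  [0, 0, 0.1, 0, 0, 0, -1],
  [0, 0, 0.1, 0, 0, 0, -1],
  [0, 0, 0, 0, 0, 0, -1],
])

```text
time: 12.8
tool_pos: [0.5543, 0.2569, 0.2243]
tool_rot: [-0.001, -0.033, 0.999, -0.004]
contact_force: [-7.5, -0.7, 1.5]
gripper_width: 0.12
grasp_force: 60.9
```

move_arm([
  [0, 0, 0.1, 0, 0, 0, -1],
  [0, 0, 0.1, 0, 0, 0, -1],
  [0, 0, 0, 0, 0, 0, -1],
])

```text
time: 13.05
tool_pos: [0.5543, 0.2568, 0.2229]
tool_rot: [-0.001, -0.033, 0.999, -0.004]
contact_force: [-8.1, -0.8, 4.5]
gripper_width: 0.121
grasp_force: 61.1
```

move_arm([
  [0.1, 0, 0.1, 0, 0, 0, -1],
  [0, 0, 0.1, 0, 0, 0, -1],
  [0, 0, 0, 0, 0, 0, -1],
])

```text
time: 13.3
tool_pos: [0.5543, 0.2568, 0.2222]
tool_rot: [0.001, -0.033, 0.999, -0.004]
contact_force: [-6.5, -1.0, 7.0]
gripper_width: 0.117
grasp_force: 61.5
```

move_arm([
  [0, 0, 0.1, 0, 0, 0, -1],
  [0, 0, 0, 0, 0, 0, -1],
])

```text
time: 13.47
tool_pos: [0.5543, 0.2568, 0.2219]
tool_rot: [0.001, -0.033, 0.999, -0.004]
contact_force: [-6.7, -1.7, 8.9]
gripper_width: 0.114
grasp_force: 61.8
```

move_arm([
  [0, 0, 0.1, 0, 0, 0, -1],
  [0, 0, 0.1, 0, 0, 0, -1],
  [0, 0, 0, 0, 0, 0, -1],
])

```text
time: 13.72
tool_pos: [0.5544, 0.2568, 0.2213]
tool_rot: [0.001, -0.034, 0.999, -0.004]
contact_force: [-11.0, -3.4, 12.6]
gripper_width: 0.119
grasp_force: 62.4
```

move_arm([
  [0, 0, 0.1, 0, 0, 0, -1],
  [0, 0, 0.1, 0, 0, 0, -1],
  [0, 0, 0, 0, 0, 0, -1],
])

```text
time: 13.97
tool_pos: [0.5544, 0.2568, 0.2207]
tool_rot: [0.001, -0.034, 0.999, -0.004]
contact_force: [-12.5, -3.3, 16.7]
gripper_width: 0.118
grasp_force: 63.0
```

move_arm([
  [0.15, -0.05, 0, 0, 0, 0, -1],
  [0, 0, 0.1, 0, 0, 0, -1],
  [0, 0, 0, 0, 0, 0, -1],
])

```text
time: 14.22
tool_pos: [0.5544, 0.2567, 0.2204]
tool_rot: [0.004, -0.034, 0.999, -0.003]
contact_force: [-8.2, -1.4, 16.6]
gripper_width: 0.124
grasp_force: 63.0
```

move_arm([
  [0, 0, 0.1, 0, 0, 0, -1],
  [0, 0, 0, 0, 0, 0, -1],
])

```text
time: 14.38
tool_pos: [0.5545, 0.2567, 0.2202]
tool_rot: [0.004, -0.034, 0.999, -0.003]
contact_force: [-8.6, -1.7, 19.6]
gripper_width: 0.121
grasp_force: 63.3
```

move_arm([
  [0, 0, 0.1, 0, 0, 0, -1],
  [0, 0, 0, 0, 0, 0, -1],
  [0, 0, 0, 0, 0, 0, -1],
])

```text
time: 14.63
tool_pos: [0.5545, 0.2567, 0.2199]
tool_rot: [0.004, -0.034, 0.999, -0.003]
contact_force: [-11.0, -2.3, 21.4]
gripper_width: 0.12
grasp_force: 63.6
```

move_arm([
  [0, 0, 0.1, 0, 0, 0, -1],
  [0, 0, 0, 0, 0, 0, -1],
  [0, 0, 0, 0, 0, 0, -1],
])

```text
time: 14.88
tool_pos: [0.5545, 0.2567, 0.2198]
tool_rot: [0.004, -0.034, 0.999, -0.003]
contact_force: [-12.2, -3.8, 24.4]
gripper_width: 0.118
grasp_force: 63.9
```

move_arm([
  [0.1, -0.05, 0, 0, 0, 0, -1],
  [0.1, 0, 0, 0, 0, 0, -1],
  [0, 0, 0, 0, 0, 0, -1],
])

```text
time: 15.13
tool_pos: [0.5545, 0.2567, 0.2197]
tool_rot: [0.007, -0.034, 0.999, -0.002]
contact_force: [-3.8, 0.2, 19.8]
gripper_width: 0.119
grasp_force: 63.4
```

move_arm([
  [0, 0, 0.05, 0, 0, 0, -1],
  [0, 0, 0, 0, 0, 0, -1],
  [0, 0, 0, 0, 0, 0, -1],
])

```text
time: 15.38
tool_pos: [0.5545, 0.2567, 0.2197]
tool_rot: [0.007, -0.034, 0.999, -0.002]
contact_force: [-5.8, -0.7, 22.0]
gripper_width: 0.117
grasp_force: 63.6
```

move_arm([
  [0.1, 0, 0.1, 0, 0, 0, -1],
  [0, 0, 0, 0, 0, 0, -1],
  [0, 0, 0, 0, 0, 0, -1],
])

```text
time: 15.63
tool_pos: [0.5544, 0.2567, 0.2197]
tool_rot: [0.008, -0.034, 0.999, -0.002]
contact_force: [-4.2, -0.6, 23.8]
gripper_width: 0.118
grasp_force: 63.8
```

move_arm([
  [0, 0, 0.05, 0, 0, 0, -1],
  [0, 0, 0, 0, 0, 0, -1],
  [0, 0, 0, 0, 0, 0, -1],
])

```text
time: 15.88
tool_pos: [0.5544, 0.2567, 0.2196]
tool_rot: [0.008, -0.034, 0.999, -0.002]
contact_force: [-5.1, -0.7, 25.1]
gripper_width: 0.121
grasp_force: 64.0
```

```bash
python3 - <<'E'
from h import *
d=grab('wrist','w7');b=grab('side','side7');a=grab('scene','scene7');s,R=st();print(s['ft_torque'])
def c(i,u,v,w,h,W=400,H=300): return cv2.resize(i[v:v+h,u:u+w],(W,H),interpolation=cv2.INTER_CUBIC)
cv2.imwrite('pics/crop7.png',np.vstack([np.hstack([c(d['img'],270,320,92,69),c(a['img'],335,220,80,60)]),np.hstack([c(b['img'],235,85,60,45),c(b['img'],275,110,60,45)])]))
E
```

```text
t 16.03 p [0.5545 0.2567 0.2196] F [-5.  -1.3 23.9] w 0.117 g 64.0
[[-0.9976 -0.0669  0.0164]
 [-0.0669  0.9978 -0.003 ]
 [-0.0162 -0.0041 -0.9999]]
[-0.21001167  0.94017246  0.31928488]
```

View pics/crop7.png

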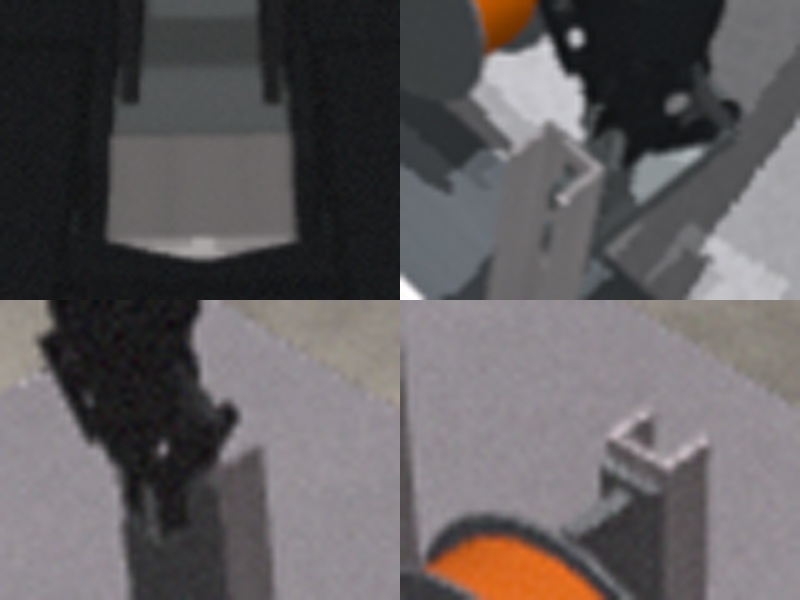

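```bash
python3 - <<'E'
from h import *
from up import P as Q
d=load('w7');i=d['img'].astype(int).sum(2)//3
print(list(zip(range(346,384),i[346:384,316].tolist())))
print([(z,np.round(proj(d,Q([.5839,.2586,.2196-.078,.066],(0,0,z)))[0],1).tolist()) for z in(99,100,101,110,111,112,113,114)])
E
```

```text
[(346, 84), (347, 85), (348, 83), (349, 81), (350, 83), (351, 97), (352, 102), (353, 104), (354, 103), (355, 105), (356, 104), (357, 105), (358, 104), (359, 103), (360, 104), (361, 104), (362, 104), (363, 106), (364, 105), (365, 104), (366, 105), (367, 102), (368, 104), (369, 104), (370, 103), (371, 105), (372, 103), (373, 108), (374, 132), (375, 164), (376, 166), (377, 166), (378, 154), (379, 101), (380, 39), (381, 23), (382, 26), (383, 24)]
[(99, [314.9, 348.3]), (100, [314.9, 350.0]), (101, [314.9, 351.7]), (110, [314.8, 368.3]), (111, [314.7, 370.2]), (112, [314.7, 372.2]), (113, [314.7, 374.3]), (114, [314.7, 376.3])]
```

The channel's top edge measures about 12.6 mm above the plate's top; home is 12, so within error the arm is seated. Travel has also stopped at 25 N. I'll unload the push, then open.

move_arm([
  [0, 0, -0.2, 0, 0, 0, -1],
  [0, 0, -0.2, 0, 0, 0, -1],
  [0, 0, -0.15, 0, 0, 0, -1],
  [0, 0, 0, 0, 0, 0, -1],
])

```text
time: 16.37
tool_pos: [0.5543, 0.2567, 0.2197]
tool_rot: [0.008, -0.033, 0.999, -0.002]
contact_force: [4.8, 2.9, 7.8]
gripper_width: 0.121
grasp_force: 61.7
```

move_arm([
  [-0.1, 0.05, -0.1, 0, 0, 0, -1],
  [0, 0, -0.05, 0, 0, 0, -1],
  [0, 0, 0, 0, 0, 0, -1],
])

```text
time: 16.62
tool_pos: [0.5543, 0.2567, 0.2197]
tool_rot: [0.006, -0.033, 0.999, -0.003]
contact_force: [4.1, 1.8, 6.1]
gripper_width: 0.12
grasp_force: 61.6
```

move_arm([
  [-0.05, 0.03, -0.1, 0, 0, 0, -0.6],
  [0, 0, 0, 0, 0, 0, -0.2],
  [0, 0, 0, 0, 0, 0, 0.2],
  [0, 0, 0, 0, 0, 0, 0.2],
  [0, 0, 0, 0, 0, 0, 0.2],
  [0, 0, 0, 0, 0, 0, 0.2],
])

```text
time: 17.12
tool_pos: [0.5516, 0.256, 0.2166]
tool_rot: [0.001, -0.033, 0.999, -0.004]
contact_force: [-0.2, 0.5, 0.4]
gripper_width: 0.6
grasp_force: 0.0
```

move_arm([
  [0, 0, -1, 0, 0, 0, 0.2],
  [0, 0, -2, 0, 0, 0, 0.2],
  [0, 0, -3, 0, 0, 0, 0.2],
  [1, 0, -4, 0, 0, 0, 0.2],
  [2, 0, -4, 0, 0, 0, 0.2],
  [2, 0, -3, 0, 0, 0, 0.2],
  [2, 0, -1, 0, 0, 0, 0.2],
  [2, 0, 0, 0, -4, 0, 0.2],
  [2, 0, 0, 0, -4, 0, 0.2],
  [2, 0, 0, 0, -4, 0, 0.2],
  [0, 0, 0, 0, 0, 0, 0.2],
  [0, 0, 0, 0, 0, 0, 0.2],
  [0, 0, 0, 0, 0, 0, 0.2],
])

```text
time: 18.2
tool_pos: [0.4236, 0.249, 0.391]
tool_rot: [0.106, -0.033, 0.994, -0.0]
contact_force: [0.8, -0.9, 0.5]
gripper_width: 0.606
grasp_force: 0.0
```

```bash
python3 - <<'E'
from h import *
from up import P as Q
d=grab('wrist','w8');b=grab('side','side8');a=grab('scene','scene8');s,R=st()
u=[.5839,.2586,.1417,.066];print(np.round(proj(d,[Q(u,(0,0,z)) for z in(0,100,112)])).tolist())
def c(i,u,v,w,h,W=400,H=300): return cv2.resize(i[v:v+h,u:u+w],(W,H),interpolation=cv2.INTER_CUBIC)
cv2.imwrite('pics/crop8.png',np.vstack([np.hstack([c(d['img'],220,220,240,180),c(a['img'],335,220,80,60)]),np.hstack([c(b['img'],235,85,80,60),c(a['img'],240,100,160,120)])]))
E
```

```text
t 18.35 p [0.4244 0.2489 0.3903] F [-0.2  0.6 -0.5] w 0.602 g 0.0
[[-0.9755 -0.065   0.2101]
 [-0.0652  0.9979  0.006 ]
 [-0.2101 -0.0079 -0.9777]]
[[316.0, 234.0], [316.0, 289.0], [316.0, 297.0]]
```

View pics/crop8.png

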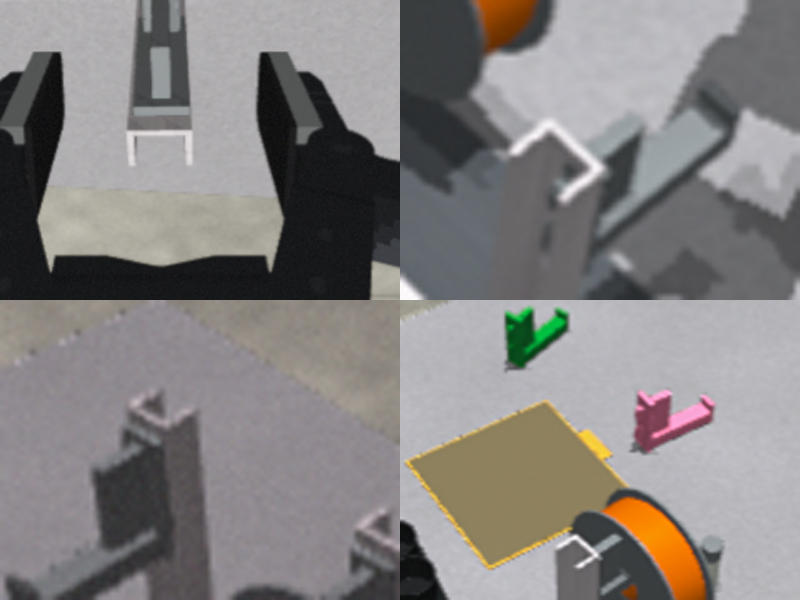

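The last crop shows the arm hanging flat and centred on the free upright. Its plate top sits about 12 mm below the channel top, both tabs are inside the channel, and nothing else has moved.

```bash
python3 -c "
from plant import manip; print(manip.job_done())"
```

```text
the job is handed in; nothing more can be done
None
```

The grey spool arm is mounted in the empty upright's two top slots, plate flat and tabs pushed home, and released; the job is handed in at about 18 s, with readings never above about 28 N (limit about 3 kg), though no verdict was shown.

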